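# Run the slide boxes through the pedal-operated UV steriliser

## Task

Sterilise the slide boxes that lie on the bench: slide the steriliser's cover open, lay every slide box flat on the chamber floor side by side, shut the cover fully, press the pedal right down to its stop and keep it there for three seconds, then let it spring back up. Afterwards open the cover, lay all the boxes flat side by side in the steel tray, and shut the cover fully again. Never press the pedal while the cover is not shut, and leave the flask, the tip box and the jar where they stand.

Things in the scene. Friction and masses are not known exactly. Their poses are not given: they have to be found in the camera images.
- box1_center (a point): white plastic slide box, 80 (own x) x 60 (own y) x 30 mm, with a grip rib standing on its lid, 52 mm long (along own x), 10 mm thick (own y) and 22 mm high, so 52 mm high overall; about 0.15 kg. This point is the centre half-way up, 26 mm above the underside; the rib spans from 4 to 26 mm above this point. z is up when it lies flat. Two or three of the four boxes are present. They start flat on the bench to the robot's right.
- box2_center (a point): white plastic slide box, 80 (own x) x 60 (own y) x 30 mm, with a grip rib standing on its lid, 52 mm long (along own x), 10 mm thick (own y) and 22 mm high, so 52 mm high overall; about 0.15 kg. This point is the centre half-way up, 26 mm above the underside; the rib spans from 4 to 26 mm above this point. z is up when it lies flat. Two or three of the four boxes are present. They start flat on the bench to the robot's right.
- box3_center (a point): white plastic slide box, 80 (own x) x 60 (own y) x 30 mm, with a grip rib standing on its lid, 52 mm long (along own x), 10 mm thick (own y) and 22 mm high, so 52 mm high overall; about 0.15 kg. This point is the centre half-way up, 26 mm above the underside; the rib spans from 4 to 26 mm above this point. z is up when it lies flat. Two or three of the four boxes are present. They start flat on the bench to the robot's right.
- box4_center (a point): white plastic slide box, 80 (own x) x 60 (own y) x 30 mm, with a grip rib standing on its lid, 52 mm long (along own x), 10 mm thick (own y) and 22 mm high, so 52 mm high overall; about 0.15 kg. This point is the centre half-way up, 26 mm above the underside; the rib spans from 4 to 26 mm above this point. z is up when it lies flat. Two or three of the four boxes are present. They start flat on the bench to the robot's right.
- steriliser: white bench-top steriliser, fixed: an open-topped chamber and, on its +y side, a closed lamp housing 141 mm (x) by 235 mm (y), 72 mm high, over which the open cover parks. Origin on the bench under the chamber's centre, z up
- chamber (a point): centre of the chamber floor, 8 mm above the bench, same axes as the steriliser. The chamber is 125 mm (x) by 235 mm (y) inside; walls 8 mm thick, tops 64 mm above this floor. A kerb 10 mm thick and 20 mm high runs along the foot of both end walls (+y, -y), leaving 215 mm of floor. Three boxes fit side by side at y = -71, 0, +71 mm, long side along x
- cover (a joint): flat amber sliding cover on tracks over the chamber: 0 = shut, 0.235 = fully open (slid along the steriliser's +y over the lamp housing), in m; starts shut or partly open. Stays where left; about 2 N of friction. Shut means below 0.010
- cover_handle (a point): centre of the black handle block on the cover, 70 mm (x) by 14 mm (y, the sliding direction) by 30 mm high, so its top is 15 mm above this point and the cover's top face 15 mm below it. Moves with the cover; same axes as the chamber. It can be pinched from above across its 14 mm
- pedal (a joint): hinged spring pedal: 0 = up, 0.30 = down on its stop (rad); springs back up by itself. Counts as down above 0.26, as up below 0.05
- pedal_pad (a point): press point on the top face of the pedal's plate, near its toe, 90 mm from the hinge. The plate is aluminium with a black rubber pad, 120 mm long and 66 mm wide, on a dark steel base; the toe stands up when the pedal is up. This point goes down about 27 mm and about 3 mm towards the toe when the pedal is pressed to its stop; it takes about 5 N to start and 11 N at the stop. The point's own -x points from the hinge to the toe
- tray: shallow steel tray fixed on the bench to the robot's left, 240 mm (x) by 125 mm (y) by 16 mm high, walls and floor 4 mm thick; origin at the centre of its underside, z up. Three boxes fit side by side along its x (for instance at -72, 0 and +72 mm) with their long side along its y
- flask: bystander: conical glass flask, 76 mm wide, 120 mm high, origin under its centre; leave it
- tip_box: bystander: blue pipette-tip box with clear lid, 80 x 115 x 62 mm, origin under its centre; leave it
- jar: bystander: small jar with a lid, 50 mm wide, 80 mm high, origin under its centre; leave it

How it is judged (in metres and radians):
On the way, in this order (a step that is already met when the one before it is completed fails the run):
1. every slide box lies flat on the chamber floor, released (x of box1_center in the frame of chamber between -0.0625 and 0.0625 m and y of box1_center in the frame of chamber between -0.1075 and 0.1075 m and z of each of box1_center, box2_center, box3_center, box4_center in the frame of chamber below 0.036 m and angle between each of box1_center, box2_center, box3_center, box4_center's own z axis and vertical below 0.15 rad and x of box2_center in the frame of chamber between -0.0625 and 0.0625 m and y of box2_center in the frame of chamber between -0.1075 and 0.1075 m and x of box3_center in the frame of chamber between -0.0625 and 0.0625 m and y of box3_center in the frame of chamber between -0.1075 and 0.1075 m and x of box4_center in the frame of chamber between -0.0625 and 0.0625 m and y of box4_center in the frame of chamber between -0.1075 and 0.1075 m and contact force between the fingers and box1 below 0.2 N and contact force between the fingers and box2 below 0.2 N and contact force between the fingers and box3 below 0.2 N and contact force between the fingers and box4 below 0.2 N), for 0.2 s.
2. the cover is fully shut with the boxes in the chamber (value of joint cover below 0.01 m and x of box1_center in the frame of chamber between -0.0625 and 0.0625 m and y of box1_center in the frame of chamber between -0.1075 and 0.1075 m and z of each of box1_center, box2_center, box3_center, box4_center in the frame of chamber below 0.036 m and angle between each of box1_center, box2_center, box3_center, box4_center's own z axis and vertical below 0.15 rad and x of box2_center in the frame of chamber between -0.0625 and 0.0625 m and y of box2_center in the frame of chamber between -0.1075 and 0.1075 m and x of box3_center in the frame of chamber between -0.0625 and 0.0625 m and y of box3_center in the frame of chamber between -0.1075 and 0.1075 m and x of box4_center in the frame of chamber between -0.0625 and 0.0625 m and y of box4_center in the frame of chamber between -0.1075 and 0.1075 m), for 0.2 s.
3. the pedal is held down at its stop for 2 s, the cover shut over the boxes (all of step 2 and value of joint pedal above 0.26 rad), for 2 s.
4. the pedal is let back up (value of joint pedal below 0.05 rad), for 0.2 s.
5. every slide box lies flat in the tray, released (x of box1_center in the frame of tray between -0.1 and 0.1 m and y of box1_center in the frame of tray between -0.045 and 0.045 m and z of each of box1_center, box2_center, box3_center, box4_center in the frame of tray below 0.04 m and angle between each of box1_center, box2_center, box3_center, box4_center's own z axis and vertical below 0.15 rad and x of box2_center in the frame of tray between -0.1 and 0.1 m and y of box2_center in the frame of tray between -0.045 and 0.045 m and x of box3_center in the frame of tray between -0.1 and 0.1 m and y of box3_center in the frame of tray between -0.045 and 0.045 m and x of box4_center in the frame of tray between -0.1 and 0.1 m and y of box4_center in the frame of tray between -0.045 and 0.045 m and contact force between the fingers and box1 below 0.2 N and contact force between the fingers and box2 below 0.2 N and contact force between the fingers and box3 below 0.2 N and contact force between the fingers and box4 below 0.2 N), for 0.2 s.
At the end, for the whole second after the job is handed in: Every slide box lies flat (within 0.15 rad) on the floor of the steel tray, released and at rest; the cover is shut to within 10 mm and the pedal is up (below 0.05 rad) (all of step 5 and linear speed of each of box1, box2, box3, box4 below 0.02 m/s and value of joint cover below 0.01 m and value of joint pedal below 0.05 rad); the robot touches nothing.
It fails at once if the pedal is pressed while the cover is not shut (value of joint pedal above 0.12 rad and value of joint cover above 0.015 m).
It fails at once if the flask, tip box or jar is shifted by more than 30 mm or tipped (distance of any of flask, tip_box, jar from where it was at the start of the episode above 0.03 m or angle between any of flask, tip_box, jar's own z axis and vertical above 0.3 rad).
Of box1, box2, box3, box4 only 2 to 3 are there at a start; the rules pass over those that are not, and their reading is None.
At some moment in a run one of box1, box2, box3, box4 may be knocked a few centimetres aside while the robot is not near it.
It also fails if it takes over 210 s, if anything falls off the work surface, if the arm or the gripper's body presses on something with over 40 N, if the wrist force passes 120 N, or if a joint passes its speed limit or range.

## Robot

A 6-joint arm with a two-finger parallel gripper is mounted at the origin on the work surface. World frame = base frame: x ahead of the robot, y to its left, z up, the work surface at z = 0. Lengths are in mm, angles in rad, forces in N, time in s.
With the tool pointing down it reaches from about 350 to 975 mm from the base axis. Payload 7.1 kg.
Tool frame: the origin (TCP) lies between the finger pads; the fingertips stand 19 mm ahead of it and the grasp point (between the pads) is the TCP; z points along the fingers, y is the line along which they close (so a half turn about z gives the same grasp; the last joint's range is limited). The gripper opens to 88 mm and grips with 3 to 60 N. Pads are 20 mm wide; open, the fingers measure 115 mm over their backs; the gripper's body (75 mm by 178 mm) begins 61 mm behind the grasp point.
Start: joints at [-1.171, 0.423, 1.63, -0, 1.089, -0.019], TCP at [254.18, -570.962, 241.675] pointing down, gripper open.
Joint ranges: [-3, 3], [-0.9, 2.11], [0.09, 2.58], [-1.31, 4.45], [0.11, 2.69], [-2.54, 2.54]. Speed limits (rad/s): [2.39, 2.39, 3.01, 3.14, 3.14, 3.14].

## Interface

Orientations are given as a unit quaternion [x, y, z, w].
In Python, from workcell import robot gives the robot as it stands. The module is installed in compiled form; this text tells all that it offers. Calls block until the motion is done:
- robot.goto(position, orientation): joint-space move of the TCP to a pose.
- robot.move_l(position, max_speed=150, ori=None, contact_N=None): straight line of the TCP; ori=None keeps the orientation; max_speed is the mean speed in mm/s. With contact_N (N) it stops when the force on the tool has changed by that much, and returns True; else False.
- robot.goto_joints(angles): joint-space move.
- robot.move_gripper(opening, grasp_force=None): opening from 0.0 (shut) to 1.0 (fully open); grasp_force is the grip in N (None keeps the last); returns when the fingers have stopped.
- robot.dwell(seconds).
- robot.ik(position, orientation): joint angles nearest the present ones, or None.
- robot.read_state(): the state.
- robot.camera(name): name is "side" or "top"; returns a dict with "pixels" (480x640x3 uint8, red, green, blue), "mtx" (3x3 intrinsics, pixels), "k1" (the pictures are not rectified: a ray, as slopes to the right and down, at radius r is drawn at 1 + k1 r^2 times it, then the intrinsics apply), "R" (3x3) and "t" (3): a world point X has camera coordinates R X + t. Camera axes: x right, y down, z forward; pixel columns grow to the right and rows downward; lengths in mm; the calibration is good to about 2 mm. A picture is of the moment at which its call begins. There is no depth.
A pose or a line that the arm cannot do raises robot.IKError and nothing moves.
- robot.finish_job(): hands the job in; it is judged then, once.
The state is a dict: "t": time; "q": joint angles; "joint_velocities": joint speeds; "effort": joint torques, N m; "ee_pos": TCP position; "orientation": TCP orientation; "ft_force": force on the tool from outside, world axes, zero at the start; "wrist_torque": the same for the moment, N m; "gripper_width": opening from 0.0 (shut) to 1.0 (fully open); "finger_force": force on a finger pad.
Only numpy, scipy, OpenCV 4.12 (cv2) and the standard library are available. Lean on these libraries where they do the work, as an engineer would, in place of code of your own. Each camera call takes 0.05 s, during which the arm holds its last target. There are 200 camera calls.

## Working session

There is one attempt and no reset: what is moved stays moved. The work goes in short steps, each a Python script; the robot and the scene stay as the last script left them, time stands still between calls to the robot, and variables do not carry over. Pictures are saved under pics/ and viewed, at most 14 in all, crops included, and the job is handed in when it is done.

```bash
mkdir -p pics; ls; python3 - <<'E'
from workcell import robot
import cv2
for n in("top","side"):
    c=robot.camera(n); cv2.imwrite(f"pics/{n}0.png",c["pixels"][:,:,::-1]); print(n,c["mtx"],c["k1"],c["R"],c["t"])
s=robot.read_state(); print(s)
E
```

```text
pics
top [[469.36907346   0.         320.64649145]
 [  0.         469.36907346 244.09884894]
 [  0.           0.           1.        ]] -0.08213154917031865 [[ 0.01634951 -0.99964109  0.02122221]
 [-0.99164663 -0.01892743 -0.12758809]
 [ 0.12794398 -0.01895893 -0.99160017]] [ -40.04410457  596.98709144 1152.55250873]
side [[580.84928492   0.         315.49269451]
 [  0.         580.84928492 247.24086451]
 [  0.           0.           1.        ]] -0.023943886376689982 [[-0.99386759 -0.1100392  -0.01088981]
 [-0.07736533  0.76234567 -0.64252913]
 [ 0.07900519 -0.63774638 -0.76618388]] [ 581.46013457  108.40764221 1223.24502331]
{'t': 0.1, 'q': array([-1.17101187e+00,  4.23776673e-01,  1.63062201e+00, -1.53362465e-06,
        1.08860282e+00, -1.90032554e-02]), 'joint_velocities': array([-0.00012722, -0.00096901, -0.00182496,  0.00058586, -0.00165186,
        0.00040259]), 'effort': array([-1.51903059e-03, -5.45617425e+01, -2.74324948e+01,  6.44802069e-02,
        1.89249107e-02, -3.92297284e-05]), 'ee_pos': array([ 253.99000499, -570.53108534,  240.96844975]), 'orientation': array([ 9.78156775e-01,  2.07867329e-01, -1.33973823e-04, -6.91567032e-04]), 'ft_force': array([-0.11926361,  0.17489974,  0.04866377]), 'wrist_torque': array([-0.00371822,  0.00433147, -0.03689833]), 'finger_force': 0.0, 'gripper_width': 1.0013066159550192}
```

View pics/top0.png

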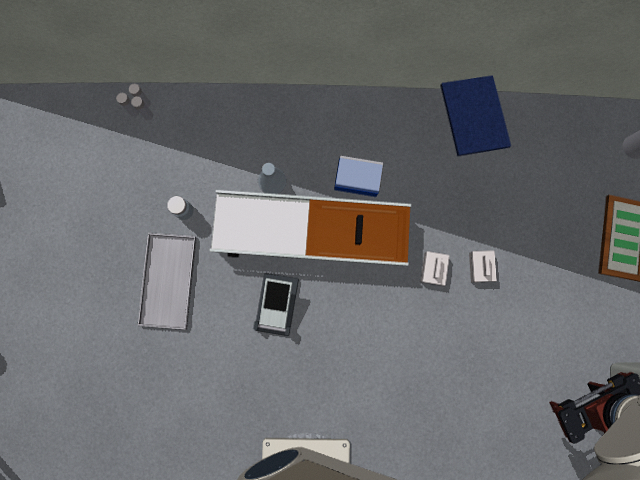

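View pics/side0.png

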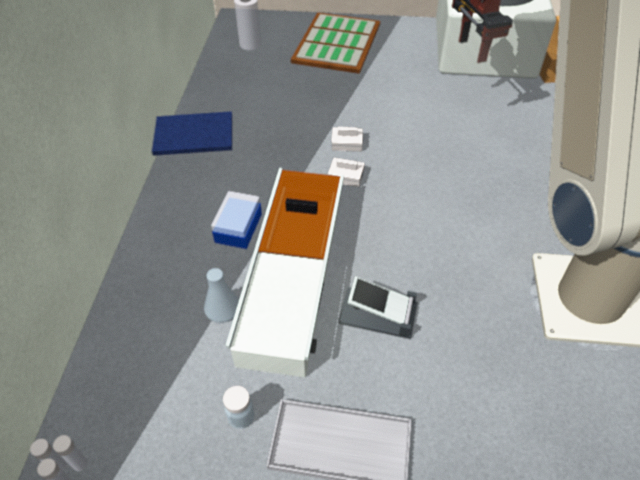

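The top view shows two boxes at about (436,268) and (484,266). The cover looks shut, with its handle at (359,229). The pedal is at (277,303), apparently with its toe towards +x, and the tray is at (168,282). The side view agrees, with boxes at (347,138) and (346,170).

```bash
cat > h.py <<'E'
import numpy as np, cv2
from workcell import robot
def ray(c,uv):
    K=c["mtx"]; k=c["k1"]
    D=np.array([k,0,0,0,0.])
    p=cv2.undistortPoints(np.array(uv,float).reshape(-1,1,2),K,D).reshape(-1,2)
    d=np.c_[p,np.ones(len(p))]@c["R"]; return -c["R"].T@c["t"],d
def plane(c,uv,z):
    o,d=ray(c,uv); return o+d*((z-o[2])/d[:,2])[:,None]
def tri(c1,u1,c2,u2):
    o1,d1=ray(c1,[u1]);o2,d2=ray(c2,[u2]);A=np.c_[d1[0],-d2[0]]
    s=np.linalg.lstsq(A,o2-o1,rcond=None)[0];a=o1+s[0]*d1[0];b=o2+s[1]*d2[0]
    return (a+b)/2,np.linalg.norm(a-b)
def proj(c,X):
    return cv2.projectPoints(np.array(X,float).reshape(-1,1,3),cv2.Rodrigues(c["R"])[0],c["t"],c["mtx"],np.array([c["k1"],0,0,0,0.]))[0].reshape(-1,2)
E
python3 - <<'E'
from h import *
T=robot.camera("top");S=robot.camera("side")
print("cams",-T["R"].T@T["t"],-S["R"].T@S["t"])
for c,n in((T,"T"),(S,"S")):
    im=c["pixels"].astype(int); r,g,b=im[...,0],im[...,1],im[...,2]
    m=((r>110)&(b<60)&(r-b>80)).astype(np.uint8)
    win=np.zeros_like(m); win[(slice(180,280),slice(280,430)) if n=="T" else (slice(160,265),slice(250,350))]=1
    m*=win
    ct=max(cv2.findContours(m,0,2)[0],key=cv2.contourArea)
    q=cv2.boxPoints(cv2.minAreaRect(ct)); ap=cv2.approxPolyDP(cv2.convexHull(ct),4,True)[:,0]
    print(n,"orange",ap.tolist())
    print(plane(c,ap,80).round(0).tolist())
    hull=np.zeros_like(m); cv2.fillPoly(hull,[cv2.convexHull(ct)],1)
    hm=((im.max(2)<60)&(hull>0)).astype(np.uint8)
    hc=max(cv2.findContours(hm,0,2)[0],key=cv2.contourArea); print("handle",cv2.minAreaRect(hc), cv2.boxPoints(cv2.minAreaRect(hc)).tolist())
    if n=="T": print("h z=110",plane(c,cv2.boxPoints(cv2.minAreaRect(hc)),110).round(0).tolist())
t=T["pixels"][:,:,::-1];s=S["pixels"][:,:,::-1]
R=lambda a:cv2.resize(a,(400,300),interpolation=cv2.INTER_CUBIC)
cv2.imwrite("pics/c1.png",np.vstack([np.hstack([R(t[236:296,420:500]),R(t[264:339,227:327])]),np.hstack([R(s[120:195,300:400]),R(s[268:343,332:432])])]))
E
```

```text
cams [ 445.19278098   -6.87914348 1219.88953114] [ 489.63866524  761.45940234 1013.21767065]
T orange [[310, 200], [409, 207], [407, 260], [306, 254]]
[[702.0, -0.0, 80.0], [690.0, -247.0, 80.0], [557.0, -241.0, 80.0], [567.0, 7.0, 80.0]]
handle ((358.6189880371094, 229.47760009765625), (6.576866626739502, 29.302291870117188), 3.3664608001708984) [[354.47589111328125, 243.91036987304688], [356.19659423828125, 214.65863037109375], [362.7620849609375, 215.04483032226562], [361.0413818359375, 244.29656982421875]]
h z=110 [[590.0, -109.0, 110.0], [662.0, -113.0, 110.0], [661.0, -128.0, 110.0], [590.0, -125.0, 110.0]]
S orange [[283, 170], [338, 177], [322, 258], [259, 250]]
[[689.0, -244.0, 80.0], [557.0, -233.0, 80.0], [569.0, 12.0, 80.0], [703.0, 4.0, 80.0]]
handle ((301.0610046386719, 205.9512176513672), (31.031259536743164, 11.374448776245117), 6.34019136428833) [[285.01220703125, 209.89024353027344], [286.268310546875, 198.5853729248047], [317.10980224609375, 202.01219177246094], [315.85369873046875, 213.3170623779297]]
```

View pics/c1.png

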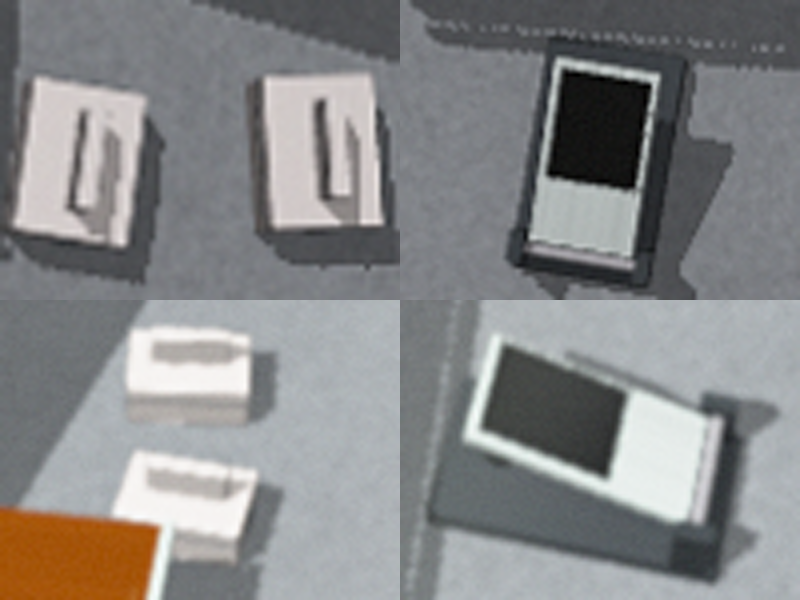

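The crop shows two boxes with ribs along about x. The pedal's toe is at the +x end, with the black pad at the toe and the hinge towards the robot. Next I turn these into positions, and check whether the arm hides a third box.

```bash
python3 - <<'E'
from h import *
T=robot.camera("top");S=robot.camera("side")
def box(c,uv,z):
    p=plane(c,uv,z)[:,:2].astype(np.float32); r=cv2.minAreaRect(p); return p.mean(0).round(1),np.round(r[1],1),round(r[2],1),p.round(0).tolist()
o=np.array([420,236])
print("A",box(T,o+np.array([(35,78),(147,95),(127,247),(13,228)])/5,30))
print("B",box(T,o+np.array([(265,77),(372,74),(384,225),(272,230)])/5,30))
s0=np.array([300,120])
for n,uv in(("A",[(140,452),(257,468),(238,543),(113,520)]),("B",[(133,328),(250,335),(248,397),(128,392)])):
    print("side",n,box(S,s0+(np.array(uv)-[0,300])/4,30))
print("toe",tri(T,(279.25,280.25),S,(352,290)),"hinge",tri(T,(272.5,327.5),S,(408,310)))
print("rails z78",plane(T,[(217,192),(411,205),(408,264),(211,250)],78).round(0).tolist())
print("rail tri",tri(T,(217,192),S,(233,360)),tri(T,(411,205),S,(280,170)),tri(T,(408,264),S,(341,179)))
print("handle tri",tri(T,(358.6,229.5),S,(301.5,201)))
print("tray",box(T,[(149,235),(196,237),(188,330),(140,327)],16)); print("tray side",box(S,[(284,402),(412,416),(410,480),(270,463)],16))
im=T["pixels"].astype(int)
robot.goto([350,-380,420],[1,0,0,0]) if 0 else robot.goto_joints([0.0,-0.3,1.6,0,1.84,0])
T=robot.camera("top");S=robot.camera("side");print(robot.read_state()["ee_pos"])
cv2.imwrite("pics/both1.png",np.hstack([cv2.resize(x["pixels"][:,:,::-1],(400,300),interpolation=cv2.INTER_AREA) for x in(T,S)]))
E
```

```text
A (array([ 541.7, -327.1], dtype=float32), array([59.7, 79.3]), 81.5, [[584.0, -304.0], [577.0, -362.0], [498.0, -351.0], [507.0, -292.0]])
B (array([ 549.1, -455. ], dtype=float32), array([79.2, 59.6]), 3.0, [[587.0, -425.0], [590.0, -482.0], [511.0, -486.0], [508.0, -427.0]])
side A (array([ 541.7, -318.2], dtype=float32), array([69.7, 78.8]), 83.7, [[574.0, -356.0], [500.0, -348.0], [507.0, -278.0], [585.0, -291.0]])
side B (array([ 549.6, -446.8], dtype=float32), array([78.4, 66. ]), 1.9, [[590.0, -479.0], [512.0, -479.0], [509.0, -416.0], [587.0, -413.0]])
toe (array([502.70984052,  71.64117722,  58.96013436]), np.float64(0.760476278198671)) hinge (array([386.13991676,  87.56004542,  28.07590795]), np.float64(0.4462273541717255))
rails z78 [[718.0, 232.0, 78.0], [695.0, -253.0, 78.0], [547.0, -244.0, 78.0], [573.0, 240.0, 78.0]]
rail tri (array([721.78383561, 240.01988216,  36.05588093]), np.float64(12.882562772199098)) (array([ 697.52490022, -254.77567251,   69.63898889]), np.float64(0.643467851578011)) (array([ 549.9095168 , -247.90040971,   60.30060209]), np.float64(1.9905764917689248))
handle tri (array([ 626.67310335, -118.75649905,  108.83256251]), np.float64(2.0245103530395903))
tray (array([495.6, 360.1], dtype=float32), array([123.9, 239. ]), 87.8, [[616.0, 417.0], [613.0, 294.0], [375.0, 303.0], [379.0, 427.0]])
tray side (array([495. , 363.9], dtype=float32), array([114.2, 239.6]), 89.2, [[609.0, 306.0], [376.0, 308.0], [378.0, 423.0], [617.0, 419.0]])
[322.32563867  11.57507258 614.28891224]
```

View pics/both1.png

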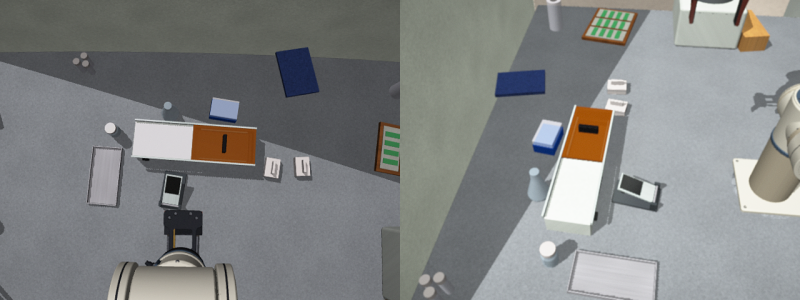

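Only two boxes are present. The cover is shut, with the handle centre at about (626.5,-119) and the chamber at about (627,-121), yaw about -0.05. Next I write the motion helpers and open the cover.

```bash
cat >> h.py <<'E'
YS=-0.05; CH=np.array([627.,-121.]); UX=np.array([np.cos(YS),np.sin(YS)]); UY=np.array([-np.sin(YS),np.cos(YS)])
YT=-0.04; TR=np.array([495.6,361.]); TX=np.array([np.cos(YT),np.sin(YT)])
def quat(p): return np.array([np.cos(p/2),np.sin(p/2),0,0])
def above(xy,psi,z):
    "joint move to a tool-down pose, choosing the nearer of the two equal grasps"
    q=robot.read_state()["q"]; best=None
    for p in (psi,psi+np.pi,psi-np.pi):
        j=robot.ik([*xy,z],quat(p))
        if j is not None:
            d=np.abs(np.array(j)-q).max()
            if best is None or d<best[0]: best=(d,j)
    if best is None: raise RuntimeError("no ik")
    robot.goto_joints(best[1])
def lin(xy,z,v=150,cN=None): return robot.move_l([*xy,z],max_speed=v,contact_N=cN)
def st(msg=""):
    s=robot.read_state(); print(msg,"t%.1f"%s["t"],s["ee_pos"].round(1),"F",s["ft_force"].round(1),"w%.3f f%.1f"%(s["gripper_width"],s["finger_force"]),flush=True); return s
def find(c,lo,hi,z,amin=300):
    "white tops (plane z) inside world rectangle lo..hi -> list of (centre, size, yaw of long side)"
    im=c["pixels"].astype(int); m=((im.min(2)>170)&(im.max(2)-im.min(2)<40)).astype(np.uint8)
    w=np.zeros_like(m); cv2.fillConvexPoly(w,proj(c,[[lo[0],lo[1],z],[hi[0],lo[1],z],[hi[0],hi[1],z],[lo[0],hi[1],z]]).round().astype(int),1)
    out=[]
    for k in cv2.findContours(m*w,0,1)[0]:
        if cv2.contourArea(k)<amin: continue
        p=plane(c,cv2.convexHull(k)[:,0],z)[:,:2].astype(np.float32)
        r=cv2.boxPoints(cv2.minAreaRect(p)); e=r[1]-r[0],r[2]-r[1]; n=[np.linalg.norm(x) for x in e]; L=e[int(np.argmax(n))]
        a=np.arctan2(L[1],L[0]); a=(a+np.pi/2)%np.pi-np.pi/2
        out.append((r.mean(0).astype(float),np.round(sorted(n),1),float(a)))
    return out
def pick(xy,psi,zu,op=0.5):
    "zu: height of the box's underside"
    above(xy,psi,200); robot.move_gripper(op); 
    if lin(xy,zu+75,200,12) or lin(xy,zu+52,60,12): st("contact!"); lin(xy,200); return False
    robot.move_gripper(0,35); s=st("grip"); lin(xy,220); s=st("up")
    return s["gripper_width"]>0.07
def place(xy,psi,zu,op=0.4):
    above(xy,psi,220); lin(xy,zu+75,150); st("hit %s"%lin(xy,zu+52.5,40,8))
    robot.move_gripper(op); lin(xy,220,200)
def cover(y0,y1):
    a,b=CH+UY*y0,CH+UY*y1
    above(a,YS,200); robot.move_gripper(0.6); print("c",lin(a,104,100,10)); robot.move_gripper(0,30); st("handle")
    print("stop",lin(b,104,100,30)); st("slid"); robot.move_gripper(0.6); lin(robot.read_state()["ee_pos"][:2],220,200)
E
python3 - <<'E'
from h import *
cover(2,233)
above([400,0],0,400)
T=robot.camera("top"); print(find(T,(430,-600),(680,-265),30))
cv2.imwrite("pics/open.png",cv2.resize(T["pixels"][170:290,200:520,::-1],None,fx=2.4,fy=2.4))
E
```

```text
c False
handle t7.3 [ 627.1 -119.1  104.1] F [-0.4  0.1  0.6] w0.153 f30.0
stop False
slid t9.8 [639.5 113.1 104.1] F [ 7.5 -0.8 -1.4] w0.157 f30.0
[(array([ 543.09399414, -325.67459106]), array([56.5, 76.2], dtype=float32), -0.15024840831756592), (array([ 551.03265381, -453.38619995]), array([57.8, 75.4], dtype=float32), 0.017904162406921387)]
```

View pics/open.png

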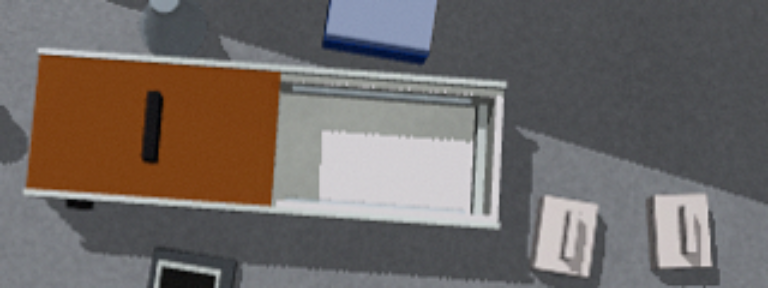

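The cover is open and the chamber is empty. Boxes A and B haven't moved. Now I load them.

```bash
cat > load.py <<'E'
from h import *
import sys
for i,dy in enumerate((-50,50)):
    above([420,0],0,350)
    b=find(robot.camera("top"),(430,-620),(700,-262),30)
    print([(x[0].round(1).tolist(),x[1].tolist(),round(x[2],3)) for x in b])
    b.sort(key=lambda x:-x[0][1])
    if len(b)!=2-i: sys.exit("count")
    if not pick(b[0][0]-[0.7,0.7],b[0][2],0): sys.exit("nopick")
    place(CH+UY*dy,YS,8); st("placed")
above([420,0],0,350)
T=robot.camera("top")
print(find(T,(430,-620),(700,-262),30),find(T,(565,-240),(690,0),38))
cv2.imwrite("pics/loaded.png",cv2.resize(T["pixels"][170:290,200:520,::-1],None,fx=2.4,fy=2.4))
E
python3 load.py
```

```text
[([543.1, -325.7], [56.5, 76.19999694824219], -0.15), ([551.0, -453.4], [57.79999923706055, 75.4000015258789], 0.018)]
grip t16.6 [ 542.5 -326.3   52.1] F [0.1 0.2 1.7] w0.113 f35.0
up t17.9 [ 541.8 -326.   218.9] F [-1.2  0.8 -2. ] w0.113 f35.0
hit True t20.3 [ 623.9 -170.7   60.1] F [-0.9  0.1  4.1] w0.114 f35.0
placed t21.8 [ 623.7 -170.7  218.9] F [-0.1 -0.  -0.2] w0.400 f0.0
[([551.0, -453.4], [57.70000076293945, 75.4000015258789], 0.018)]
grip t27.1 [ 550.4 -454.2   52.2] F [0.  0.2 1. ] w0.113 f35.0
up t28.4 [ 549.8 -453.7  218.7] F [-0.1  0.1 -1.2] w0.116 f35.0
hit True t31.5 [628.9 -71.   60.1] F [-0.2  0.8  4.1] w0.113 f35.0
placed t33.0 [628.7 -71.  218.8] F [ 0.  -0.2  0.5] w0.399 f0.0
[] [(array([ 606.3505249 , -111.30735779]), array([ 84.8, 221.4], dtype=float32), 1.568231463432312), (array([ 624.23925781, -171.13139343]), array([58., 78.], dtype=float32), -0.04966294765472412), (array([629.41424561, -71.40488434]), array([58.1, 78.9], dtype=float32), -0.04394078254699707)]
```

View pics/loaded.png

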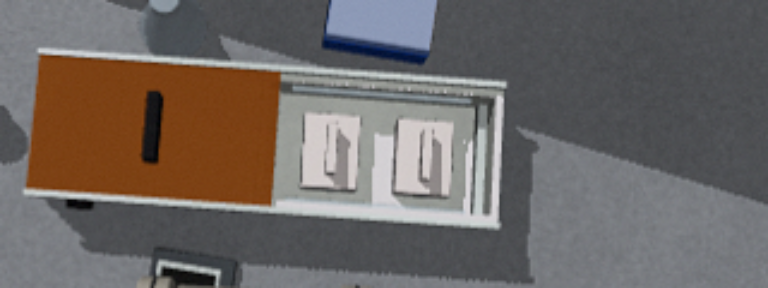

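Both boxes lie flat in the chamber with the gripper clear of them. Now I shut the cover.

```bash
python3 - <<'E'
from h import *
cover(234,-5)
above([420,0],0,350)
T=robot.camera("top")
cv2.imwrite("pics/shut.png",cv2.resize(T["pixels"][170:350,200:440,::-1],None,fx=3,fy=3))
E
```

```text
c False
handle t37.5 [638.7 112.8 104.1] F [-0.  -0.1  0.3] w0.161 f30.0
stop True
slid t39.7 [ 626.2 -120.4  104.1] F [0.2 2.5 2.7] w0.158 f30.0
```

View pics/shut.png

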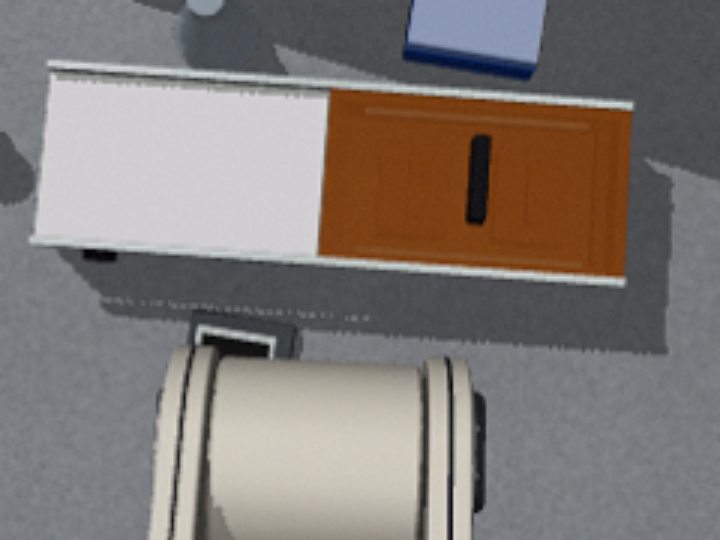

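The cover stopped hard at its shut end, flush with the rail ends at (628,190). Now the pedal.

```bash
python3 - <<'E'
from h import *
p=[474,75.5]
above(p,np.arctan2(-16,117),150); robot.move_gripper(0); lin(p,82,150)
print(lin(p,66,30,3)); st("touch")
print(lin([475,75.4],30,40,25)); s=st("down")
robot.dwell(1.0); st("hold"); S=robot.camera("side"); robot.dwell(2.3); st("end")
lin(p,150,80); above([420,0],0,350); st()
S2=robot.camera("side")
f=lambda c:cv2.resize(c["pixels"][255:345,330:430,::-1],(400,360))
cv2.imwrite("pics/ped.png",np.hstack([f(S),f(S2)]))
E
```

```text
True
touch t45.0 [474.8  75.4  77.5] F [ 0.9 -0.7  3.4] w0.008 f1.8
True
down t45.7 [477.1  75.3  52.8] F [-5.3 -0.4 24.9] w0.003 f12.1
hold t46.7 [477.1  75.3  52.9] F [-4.6 -1.4 20.8] w0.002 f10.5
end t49.1 [477.1  75.3  52.9] F [-3.9 -0.6 20.8] w0.001 f10.5
 t51.3 [4.197e+02 2.000e-01 3.489e+02] F [ 0.2 -0.5 -0.4] w0.008 f0.0
```

View pics/ped.png

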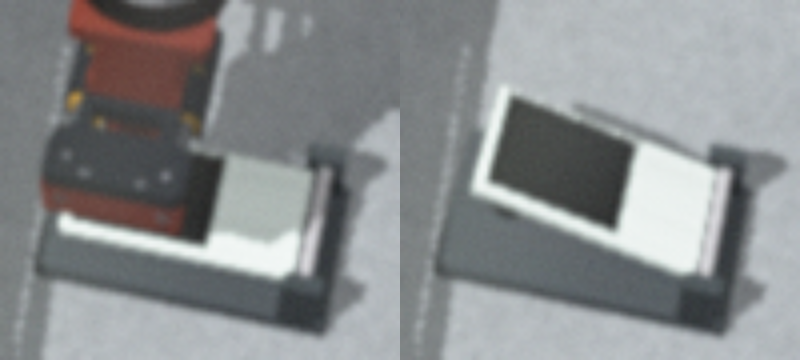

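On the left the plate is level on its base, held for over 3 s at 21 N, which is above the 11 N stop force. On the right it has sprung back up. Now I open the cover and unload.

```bash
cat > unload.py <<'E'
from h import *
import sys
cover(0.5,233)
for i,dx in enumerate((-50,50)):
    above([420,0],0,350)
    b=[x for x in find(robot.camera("top"),(565,-240),(690,0),38) if x[1][0]<64 and x[1][1]<86]
    print([(x[0].round(1).tolist(),x[1].tolist(),round(x[2],3)) for x in b])
    b.sort(key=lambda x:-x[0][1])
    if len(b)!=2-i: sys.exit("count")
    if not pick(b[0][0]-[.3,.3],b[0][2],8,0.4): sys.exit("nopick")
    place(TR+TX*dx,YT+np.pi/2,4); st("placed")
above([420,0],0,350)
T=robot.camera("top"); print(find(T,(370,290),(620,430),34))
cv2.imwrite("pics/unl.png",cv2.resize(T["pixels"][160:350,120:440,::-1],None,fx=2.4,fy=2.4))
E
python3 unload.py
```

```text
c False
handle t55.2 [ 627.  -120.4  104.1] F [0.2 1.1 1.1] w0.161 f30.0
stop False
slid t57.7 [639.5 113.1 104.1] F [ 6.2 -0.9 -3. ] w0.157 f30.0
[([629.5, -71.3], [57.900001525878906, 78.9000015258789], -0.046)]count
```

```bash
python3 - <<'E'
from h import *
T=robot.camera("top"); print(find(T,(565,-240),(690,0),38,100))
cv2.imwrite("pics/unl0.png",cv2.resize(T["pixels"][160:350,120:440,::-1],None,fx=2.4,fy=2.4))
E
```

```text
[(array([ 606.3505249 , -111.30735779]), array([ 84.8, 221.4], dtype=float32), 1.568231463432312), (array([ 637.91870117, -160.19950867]), array([35.9, 59.3], dtype=float32), 0.003975629806518555), (array([629.41424561, -71.40488434]), array([58.1, 78.9], dtype=float32), -0.04394078254699707)]
```

View pics/unl0.png

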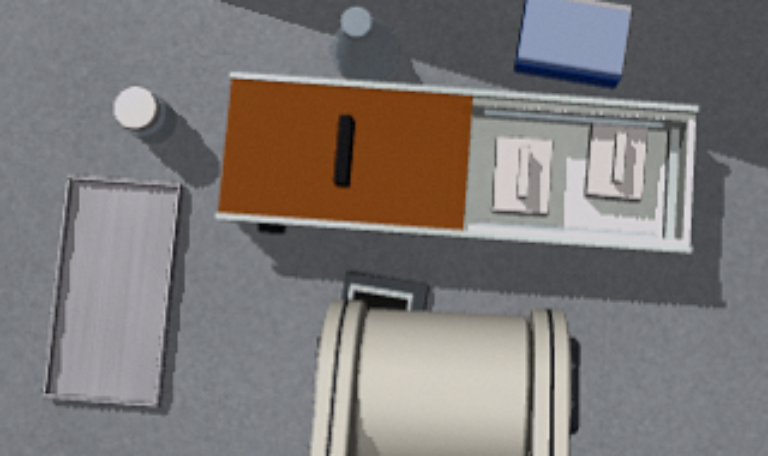

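Box A (at crop (616,162)) was knocked about 18 mm towards +x and now lies partly in the shadow of the chamber's far wall. Box B (523,175) has not moved. I move B first, then view A enlarged.

```bash
python3 - <<'E'
from h import *
print(pick([629.2,-71.6],-0.045,8,0.4)); place(TR-TX*50,YT+np.pi/2,4); st("placed")
above([420,0],0,350)
T=robot.camera("top"); print(find(T,(370,290),(620,430),34))
cv2.imwrite("pics/A.png",cv2.resize(T["pixels"][200:260,350:430,::-1],None,fx=8,fy=8,interpolation=cv2.INTER_CUBIC))
E
```

```text
grip t63.7 [629.3 -71.6  60.2] F [ 0.6 -0.3  0.9] w0.108 f35.0
up t64.9 [628.5 -71.5 218.9] F [ 0.  0. -2.] w0.112 f35.0
True
hit True t68.3 [445.2 362.7  56.1] F [ 0.2 -1.2  4.2] w0.110 f35.0
placed t69.8 [445.  362.5 219. ] F [-0.3  0.1 -0.5] w0.397 f0.0
[(array([445.57531738, 361.47485352]), array([58.5, 78. ], dtype=float32), 1.5355545282363892)]
```

View pics/A.png

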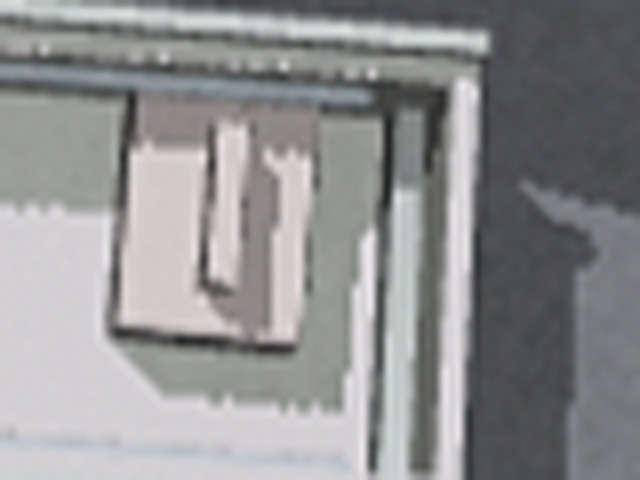

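Box A is flat, with its far edge against the +x wall. Its top corners are at crop (115,328), (295,342), (135,95) and (318,105), and the rib top is centred at about (229,205).

```bash
python3 - <<'E'
from h import *
T=robot.camera("top"); o=np.array([350,200])
P=plane(T,o+np.array([(115,328),(295,342),(318,105),(135,95)])/8,38)[:,:2]
c=P.mean(0); L=(P[2]+P[3]-P[0]-P[1])/2; psi=np.arctan2(L[1],L[0])
print(c,psi,np.linalg.norm(L),plane(T,o+np.array([[229,205]])/8,60))
if pick(c,psi,8,0.4): place(TR+TX*50,YT+np.pi/2,4); st("placed")
above([420,0],0,350)
T=robot.camera("top");S=robot.camera("side"); print(find(T,(370,290),(620,430),34))
cv2.imwrite("pics/unl.png",np.hstack([cv2.resize(T["pixels"][150:350,120:420,::-1],(400,267)),cv2.resize(S["pixels"][280:480,200:500,::-1],(400,267))]))
E
```

```text
[ 644.2780949  -173.07462808] -0.090102663845883 76.70332299716125 [[ 644.47190661 -174.11050683   60.        ]]
grip t74.6 [ 644.4 -173.    60.3] F [-0.6  0.   1.5] w0.107 f35.0
up t75.8 [ 643.6 -172.9  218.8] F [-0.1 -0.4 -2.1] w0.112 f35.0
hit True t79.4 [545.1 358.7  56.2] F [-1.3 -0.5  4.2] w0.111 f35.0
placed t81.0 [544.9 358.6 218.8] F [ 0.4  0.3 -0.4] w0.399 f0.0
[(array([445.57159424, 361.36987305]), array([58.5, 78.2], dtype=float32), 1.5355550050735474), (array([546.32348633, 359.78479004]), array([58.3, 77.6], dtype=float32), 1.5305472612380981)]
```

View pics/unl.png

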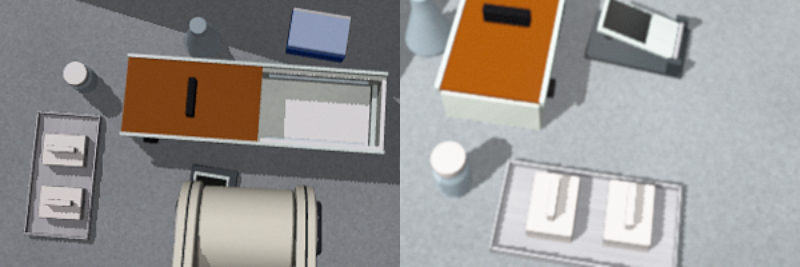

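Both boxes lie flat in the tray, the chamber is empty and the pedal is up. I shut the cover, check, and hand in.

```bash
python3 - <<'E'
from h import *
cover(234,-5)
above([420,0],0,350); robot.dwell(0.5)
T=robot.camera("top"); b=find(T,(370,290),(620,430),34); print(b)
im=T["pixels"].astype(int); m=((im[...,0]>110)&(im[...,0]-im[...,2]>80))[180:280,200:430]
xs=np.where(m.sum(0)>20)[0]+200; print("orange cols",xs.min(),xs.max()); s=st()
if len(b)==2 and xs.min()>300 and xs.max()>=406: print(robot.finish_job())
E
```

```text
c False
handle t86.0 [638.7 112.7 104.1] F [-0.1 -0.3  1.1] w0.157 f30.0
stop True
slid t88.2 [ 626.3 -120.4  104.1] F [-0.3  2.3  3.8] w0.159 f30.0
[(array([445.51690674, 361.24093628]), array([58.3, 77.6], dtype=float32), 1.5319839715957642), (array([546.32348633, 359.78479004]), array([58.3, 77.6], dtype=float32), 1.5305472612380981)]
orange cols 308 408
 t91.3 [ 4.201e+02 -1.000e-01  3.499e+02] F [-0.7 -0.1  0.2] w0.598 f0.0
the job is handed in; nothing more can be done
None
```

The job is handed in at about 91 s, no verdict returned: both slide boxes present were sterilised (pedal held down over 3 s) and now lie flat in the tray, with the cover shut and the pedal up; one box was knocked aside in the chamber on the way and I found it again and moved it.

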